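Set up the recipe tablet on its stand

TASK

The tablet stand's prop is folded down: swing it up and over to the back by pushing on it until it is firmly home against its stop screw, without forcing it. Then lift the tablet out of the board rack and set it gently, the same way up, with its lower edge in the stand's groove, roughly centred and square, screen to the front and its back leaning on the prop; let go of it and leave everything else where it is.

Things in the scene. Friction and masses are not known exactly. Their poses are not given: they have to be found in the camera images.
- stand: recipe-tablet stand: beech base 200 deep (x), 210 wide (y), 22 high, weighted and non-slip: it does not move. Origin at worktop level right below the prop's pivot, which is 32 mm up between two small lugs (37 high, at y -55 and +55 mm, 6 mm ahead of it). +x points to the back of the stand, -x to the front, which faces the far side of the worktop; the base runs from x -105 to +95 mm
- groove (a point): middle of the floor of the groove that takes the tablet's edge, 22 mm in front of the stand's origin and 10 mm above the worktop; the groove is 24 wide (x), 12 deep, and runs across the whole base along the stand's y; its floor is a soft rubber strip that gives 1 to 3 mm under the tablet
- stand_front (a point): middle of the front edge of the stand's base, top side, 105 mm in front of the stand's origin and 22 mm above the worktop
- prop: the stand's folding prop: steel U-frame 100 wide, two flat arms (10 wide, 5 thick, at y -45 and +45 mm) joined by a flat plate 45 to 75 mm from the pivot and by a round top bar at the free end. Origin on the pivot axis, z along the arms to the top bar, y along the pivot. It starts folded forwards, 43 to 60 degrees from upright, and swings up and over to the back of the stand
- prop_bar (a point): middle of the prop's top bar, on its axis, 95 mm from the pivot; bar of diameter 12 with rubber sleeve. The hinge is stiff (friction about 0.32 N m): the prop stays where it is left, and the bar needs about 3.5 N square to the arms, 5 to 8 N when pushed level while folded down. Pushing with more than about 20 N would strain the hinge
- bracket: stop bracket: steel plate 44 wide, 78 high, on the back of the base, with a knurled thumb screw through it 87 mm above the worktop. The prop's plate comes to rest on the screw's tip: this is its stop. How far the screw is turned in differs each time and is not measured: the prop stops about 8 to 32 degrees behind upright. Origin and axes are the stand's
- rack: steel-wire board rack, fixed: floor tray 185 (x) by 170 (y), 4 thick, with three slots across it (centres at x -55, 0, +55 mm), each between two wire hoops 85 high and 140 long (y); the clear gap of a slot is 18. Origin at worktop level in the middle, z up
- tablet: tablet computer, 9 thick (x), 245 wide (y), 165 high (z), 0.45 kg (may be a quarter lighter or heavier), aluminium back, black glass screen. It stands on its long edge in one of the rack's three slots and is the tallest and thinnest thing there. Origin at the middle of its lower edge, z up along it, x is square to it: the screen is on its -x side, the back on its +x side
- board_a: wooden chopping board in another slot of the rack, 14 thick, 210 wide, 112 high, origin at the middle of its lower edge
- board_b: white plastic chopping board in another slot of the rack, 12 thick, 180 wide, 100 high, origin at the middle of its lower edge
- mug: white mug between stand and rack, diameter 80, height 90, origin at the middle of its underside
- pepper_mill: dark wooden pepper mill, diameter 52, height 106, origin at the middle of its underside
- spice_jar: amber spice jar, diameter 44, height 95, origin at the middle of its underside
- jam_jar: glass jam jar, diameter 64, height 90, origin at the middle of its underside
- egg_timer: white wind-up egg timer, diameter 64, height 61, origin at the middle of its underside
Mind the look-alikes: they are no part of the job. What is shaped like the tablet but orange is not meant.

How it is judged:
By the outcome, as a careful person would: the job done as asked, in the order asked, and still so for the second after the job is handed in, with the robot touching nothing.
It also fails if it takes over 61 s, if anything falls off the work surface, if the arm or the gripper's body presses on something with over 40 N, if the wrist force passes 120 N, or if a joint passes its speed limit or range.

ROBOT

A 6-joint arm with a two-finger parallel gripper is mounted at the origin on the work surface. World frame = base frame: x ahead of the robot, y to its left, z up, the work surface at z = 0. Lengths are in mm, angles in rad, forces in N, time in s.
With the tool pointing down it reaches from about 350 to 975 mm from the base axis. Payload 7.1 kg.
Tool frame: the origin (TCP) lies midway between the tips of the shut fingers; the grasp point (between the pads) lies 19 mm behind it; z points along the fingers, y is the line along which they close (so a half turn about z gives the same grasp; the last joint's range is limited). The gripper opens to 88 mm and grips with 3 to 60 N. Pads are 20 mm wide; open, the fingers measure 115 mm over their backs; the gripper's body (75 mm by 178 mm) begins 61 mm behind the grasp point.
Start: joints at [1.242, 0.423, 1.63, -0, 1.089, -0.019], TCP at [190.511, 595.24, 222.675] pointing down, gripper open.
Joint ranges: [-3, 3], [-0.9, 2.11], [0.09, 2.58], [-1.31, 4.45], [0.11, 2.69], [-2.54, 2.54]. Speed limits (rad/s): [2.39, 2.39, 3.01, 3.14, 3.14, 3.14].

INTERFACE

Orientations are given as a rotation vector (axis times angle).
In Python, from workcell import ctrl gives the robot as it stands. The module is installed in compiled form; this text tells all that it offers.
- The arm moves only by the tool servo_tool, never from a script. Its argument "increments" is a list of rows, each a list of 7 numbers: the shift along the world's x, y, z in cm, then the turn, a rotation vector about the world's x, y, z in degrees, then the opening, from -1 (shut) to 1 (fully open). A call has 1 to 20 rows; each row is the pose to reach, as a shift and turn from the pose commanded when the call began; what a row does not reach only later rows make up. A row lasts 1/12 s, in which the tool goes at most 41.7 mm and 7.16 degrees, less where a joint would pass 70% of its speed; a pose out of reach is approached as far as the arm can. A call with a gripper value outside its range is refused whole. The fingers move at their own pace and stop on an object; the grip force is fixed at half the most. Time passes only in rows, so rows that repeat a pose let the fingers close. It gives the time, the measured TCP pose, the force, the opening and the grip force at its end, in the units of the state.
- ctrl.get_obs(): the state, without advancing time (a new reading comes with each control period).
- ctrl.get_image(name): name is "scene" or "top" or "wrist"; returns a dict with "image" (384x512x3 uint8, red, green, blue), "fx", "fy", "cx", "cy" (pixels), "extrinsics" (4x4, takes a point from camera to world coordinates); the wrist camera has in their place "tool_from_camera" (4x4, takes a point from camera to tool coordinates, whose origin is the TCP and whose axes are the flange's). Camera axes: x right, y up, looking along -z (the intrinsics and any distortion apply to the point x, -y, -z); pixel columns grow to the right and rows downward; lengths in mm; the calibration is good to about 2 mm. The wrist camera is an equidistant fisheye: a pixel r from the principal point sees the ray r / f radians off the axis. A picture is of the moment at which its call begins: read the wrist's pose just before it. There is no depth.
- ctrl.close_job(): hands the job in; it is judged then, once.
The state is a dict: "t": time; "qpos": joint angles; "qvel": joint speeds; "joint_torque": joint torques, N m; "ee_pos": TCP position; "orientation": TCP orientation; "ft_force": force on the tool from outside, world axes, zero at the start; "moment": the same for the moment, N m; "width": finger opening in mm; "grasp_force": force on a finger pad.
Only numpy, scipy, OpenCV 4.12 (cv2) and the standard library are available. Lean on these libraries where they do the work, as an engineer would, in place of code of your own. Each camera call takes 0.05 s, during which the arm holds its last target. There are 200 camera calls.

## Working session

There is one attempt and no reset: what is moved stays moved. The work goes in short steps, Python scripts to look and compute and a tool call to move; the robot and the scene stay as the last step left them, time stands still between calls to the robot, and variables do not carry over. Pictures are saved under pics/ and viewed, at most 10 in all, crops included, and the job is handed in when it is done.

Besides the shell and the picture viewer there is one more tool, called after "Emit:" as a command line: name --pt "numbers of a row" for each row, then --argument value for the rest. servo_tool: Moves the arm, as the interface text tells. Its arguments: {"type":"object","properties":{"increments":{"type":"array","items":{"type":"array","items":{"type":"number"}}}},"required":["increments"]}

```bash
mkdir -p pics
cat > h.py <<'E'
import numpy as np, cv2
from workcell import ctrl
def ray(c,u,v):
    d=np.array([(u-c["cx"])/c["fx"],-(v-c["cy"])/c["fy"],-1.0]); E=np.array(c["extrinsics"])
    return E[:3,3], E[:3,:3]@d
def onplane(c,u,v,z):
    o,d=ray(c,u,v); return o+d*(z-o[2])/d[2]
def proj(c,p):
    E=np.array(c["extrinsics"]); q=E[:3,:3].T@(np.asarray(p,float)-E[:3,3])
    return np.array([c["cx"]+c["fx"]*q[0]/-q[2], c["cy"]-c["fy"]*q[1]/-q[2]])
def tri(c1,p1,c2,p2):
    o1,d1=ray(c1,*p1);o2,d2=ray(c2,*p2)
    s=np.linalg.lstsq(np.c_[d1,-d2],o2-o1,rcond=None)[0]
    a=o1+d1*s[0];b=o2+d2*s[1]; return (a+b)/2,np.linalg.norm(a-b)
def save(c,n): cv2.imwrite("pics/"+n,cv2.cvtColor(c["image"],cv2.COLOR_RGB2BGR))
E
python3 - <<'E'
from h import *
import pickle
np.set_printoptions(precision=3,suppress=True)
o=ctrl.get_obs(); print(o)
C={n:ctrl.get_image(n) for n in("scene","top")}
pickle.dump(C,open("c0.pkl","wb"))
for n in C:
    c=C[n]; print(n,c["fx"],c["cx"],c["cy"],np.array(c["extrinsics"]))
    cv2.imwrite(f"pics/{n}0.png",cv2.resize(cv2.cvtColor(c["image"],cv2.COLOR_RGB2BGR),(800,600),interpolation=cv2.INTER_CUBIC))
E
```

```text
{'t': 0.0, 'qpos': array([ 1.242,  0.424,  1.631,  0.   ,  1.089, -0.019]), 'qvel': array([-0.   ,  0.   ,  0.001,  0.001, -0.002, -0.001]), 'joint_torque': array([  0.001, -54.461, -27.368,   0.064,   0.023,  -0.   ]), 'ee_pos': array([190.298, 594.754, 221.913]), 'orientation': array([-0.485, -3.104,  0.002]), 'ft_force': array([ 0.798, -0.305,  0.171]), 'moment': array([-0.004,  0.038, -0.052]), 'grasp_force': 0.0, 'width': 87.59630230036596}
scene 388.6946112945799 256.12258442216677 186.77047521217287 [[  -0.413   -0.493    0.766 1175.459]
 [   0.911   -0.223    0.348  363.11 ]
 [  -0.001    0.841    0.541  597.083]
 [   0.       0.       0.       1.   ]]
top 485.773628671611 261.96521363247524 195.5233568303511 [[  -0.023    0.992   -0.125  362.771]
 [  -1.      -0.023    0.001   40.904]
 [  -0.002    0.125    0.992 1204.878]
 [   0.       0.       0.       1.   ]]
```

View pics/scene0.png

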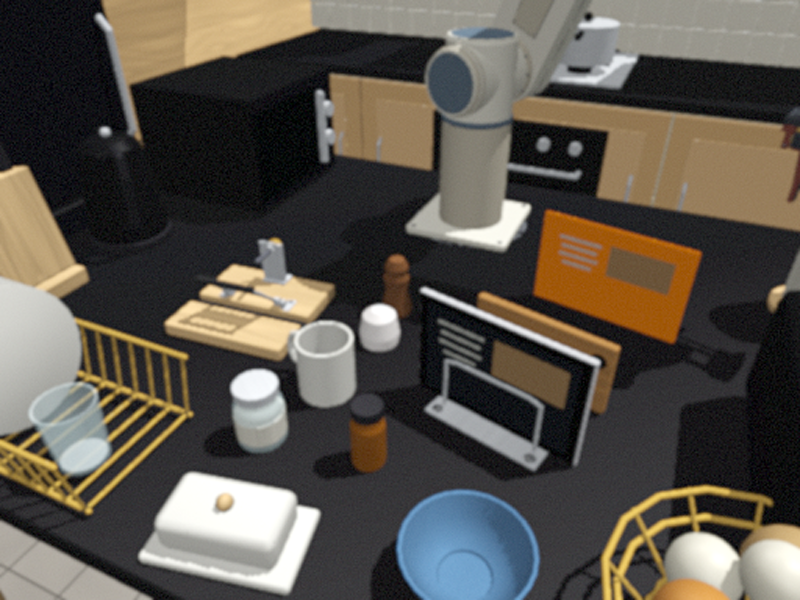

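View pics/top0.png

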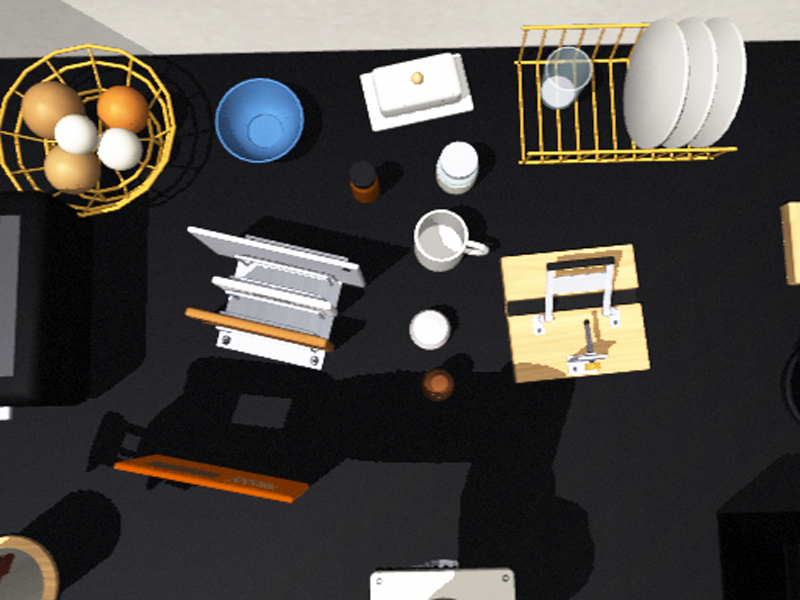

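The scene image shows the stand at about (260,300), front towards the camera. Three things are tablet-like:
- **Rack, outermost slot:** black screen and white rim, at (505,370) in scene and (275,255) in top. This is the tallest and thinnest thing in the rack.
- **Orange panel:** at (615,275) in scene. This is the look-alike.
- **Wooden board:** at (550,350) in scene.

The black one in the rack fits the description. I'll confirm it in enlarged crops and measure there.

Run:
```python
from h import *
import pickle
C=pickle.load(open("c0.pkl","rb"))
def crop(n,u0,v0,w,h):
    im=cv2.cvtColor(C[n]["image"],cv2.COLOR_RGB2BGR)[v0:v0+h,u0:u0+w]
    s=400/w; im=cv2.resize(im,(400,300),interpolation=cv2.INTER_CUBIC)
    for u in range((u0+9)//10*10,u0+w,10):
        x=int((u-u0)*s); cv2.line(im,(x,0),(x,5),(0,255,255),1)
        if u%20==0: cv2.putText(im,str(u),(x-8,15),0,.33,(0,255,255),1)
    for v in range((v0+9)//10*10,v0+h,10):
        y=int((v-v0)*300/h); cv2.line(im,(0,y),(5,y),(0,255,255),1)
        if v%20==0: cv2.putText(im,str(v),(7,y+4),0,.33,(0,255,255),1)
    return im
A=np.vstack([np.hstack([crop("top",305,150,132,99),crop("scene",100,145,120,90)]),
 np.hstack([crop("top",112,140,132,99),crop("scene",260,182,140,105)])])
cv2.imwrite("pics/crops.png",A)
for n,(u0,v0,w,h) in {"top":(305,150,132,99),"scene":(100,165,120,70)}.items():
    im=C[n]["image"][v0:v0+h,u0:u0+w].astype(int)
    m=((im[...,0]>110)&(im[...,0]-im[...,2]>35)).astype(np.uint8)
    k,l,s,_=cv2.connectedComponentsWithStats(m)
    pts=np.argwhere(np.isin(l,[i for i in range(1,k) if s[i,4]>150]))[:,::-1].astype(np.int32)
    hh=cv2.convexHull(pts); ap=cv2.approxPolyDP(hh,2,True)[:,0]+[u0,v0]; print(n,ap.tolist())
```

```text
top [[415, 235], [331, 244], [320, 165], [404, 156]]
scene [[213, 183], [206, 198], [177, 230], [111, 214], [105, 207], [148, 169]]
```

View pics/crops.png

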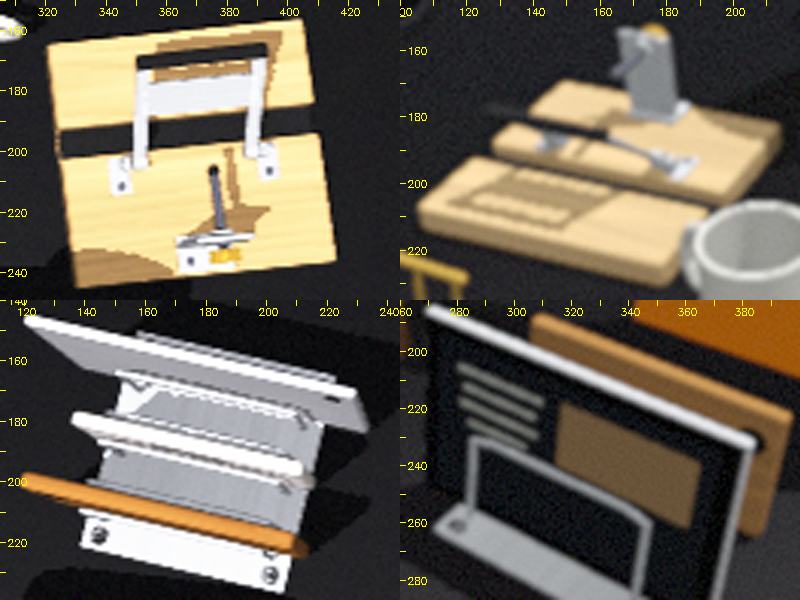

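The crops confirm the tablet: black screen towards the camera, aluminium back towards the robot. Its top edge runs (119,146)–(229,170) in top and (270,185)–(384,232) in scene. The prop's bar runs (350.5,170.5)–(393,166.5) in top and (126,177)–(162,185) in scene. The screw is at about (376,207) in top.

Run:
```python
from h import *
import pickle
from scipy.optimize import least_squares
np.set_printoptions(precision=1,suppress=True)
C=pickle.load(open("c0.pkl","rb")); T,S=C["top"],C["scene"]
print("bar -y",tri(T,(392.8,166.5),S,(126.1,177.4)),"bar +y",tri(T,(350.5,170.5),S,(161.8,184.9)))
print("tab -y",tri(T,(229,170.4),S,(269.8,184.8)),"tab +y",tri(T,(119.3,146),S,(384.3,231.7)))
print("tab bottom",onplane(T,233,182.9,4),onplane(S,370,293,4))
obs=[(T,(-105,105),(320.5,164.9)),(T,(-105,-105),(404.7,156.3)),(T,(95,-105),(415.9,236.5)),(T,(95,105),(330.5,244)),
 (S,(-105,-105),(105.4,206)),(S,(95,-105),(149,168.5)),(S,(95,105),(214.9,181.6))]
# stand pose x,y,yaw (of stand +x)
def w(p,l,z=22):
    c,s=np.cos(p[2]),np.sin(p[2]); return [p[0]+c*l[0]-s*l[1],p[1]+s*l[0]+c*l[1],z]
# note label sides: stand y flips when yaw ~ pi
ob=[(c,(l[0],-l[1]),px) for c,l,px in obs]
f=lambda p:np.concatenate([proj(c,w(p,l))-px for c,l,px in ob])
r=least_squares(f,[600,-150,np.pi]); print("stand",r.x,np.degrees(r.x[2]),"res",r.fun)
f2=lambda p:np.concatenate([proj(c,w(p,l))-px for c,l,px in ob if c is T])
r2=least_squares(f2,[600,-150,np.pi]);print("top only",r2.x,np.degrees(r2.x[2]))
```

```text
bar -y (array([ 563.3, -265.2,   99.2]), np.float64(1.5756307412909105)) bar +y (array([ 555.6, -166.1,   99. ]), np.float64(0.865642286196896))
tab -y (array([550.1, 109.8, 168.2]), np.float64(0.6608278135397505)) tab +y (array([609.5, 348.1, 169.2]), np.float64(1.2340454437079185))
tab bottom [547.9 110.8   4. ] [597.  347.8   4. ]
stand [ 489.6 -220.5    3.2] 184.3612657810098 res [ 0.2 -0.5  0.2 -0.2  0.2  0.1 -0.4  1.2 -0.   0.3  0.5  0.6 -0.7  0.4]
top only [ 490.  -220.5    3.2] 184.34182271801276
```

Emit:
servo_tool --pt "41.4 -80.7 3 0 0 -67.8 -1" --pt "41.4 -80.7 3 0 0 -67.8 -1" --pt "41.4 -80.7 3 0 0 -67.8 -1" --pt "41.4 -80.7 3 0 0 -67.8 -1" --pt "41.4 -80.7 3 0 0 -67.8 -1" --pt "41.4 -80.7 3 0 0 -67.8 -1" --pt "41.4 -80.7 3 0 0 -67.8 -1" --pt "41.4 -80.7 3 0 0 -67.8 -1" --pt "41.4 -80.7 3 0 0 -67.8 -1" --pt "41.4 -80.7 3 0 0 -67.8 -1" --pt "41.4 -80.7 3 0 0 -67.8 -1" --pt "41.4 -80.7 3 0 0 -67.8 -1" --pt "41.4 -80.7 3 0 0 -67.8 -1" --pt "41.4 -80.7 3 0 0 -67.8 -1" --pt "41.4 -80.7 3 0 0 -67.8 -1" --pt "41.4 -80.7 3 0 0 -67.8 -1" --pt "41.4 -80.7 3 0 0 -67.8 -1" --pt "41.4 -80.7 3 0 0 -67.8 -1" --pt "41.4 -80.7 3 0 0 -67.8 -1" --pt "41.4 -80.7 3 0 0 -67.8 -1"

```text
t: 1.77
ee_pos: [571.0, -147.9, 250.0]
orientation: [-2.134, -2.305, 0.0]
ft_force: [0.9, 0.8, 0.4]
width: 0.5
grasp_force: 0.0
```

Emit:
servo_tool --pt "3.3 -6.3 0 0 0 0 -1" --pt "3.3 -6.3 0 0 0 0 -1" --pt "3.3 -6.3 -4 0 0 0 -1" --pt "3.3 -6.3 -8 0 0 0 -1" --pt "3.3 -6.3 -12 0 0 0 -1" --pt "3.3 -6.3 -13 0 0 0 -1" --pt "3.3 -6.3 -13 0 0 0 -1" --pt "3.3 -6.3 -13 0 0 0 -1"

```text
t: 2.43
ee_pos: [604.1, -208.8, 120.8]
orientation: [-2.133, -2.306, 0.0]
ft_force: [0.6, -0.9, 0.6]
width: 0.4
grasp_force: 0.0
```

Emit:
servo_tool --pt "0 -0.3 -1.6 0 0 0 -1" --pt "0 -0.3 -3.2 0 0 0 -1" --pt "0 -0.3 -3.2 0 0 0 -1" --pt "-1.2 -0.4 -3.2 0 0 0 -1" --pt "-2.25 -0.47 -3.2 0 0 0 -1" --pt "-2.9 -0.52 -3.05 0 0 0 -1" --pt "-3.4 -0.56 -2.6 0 0 0 -1" --pt "-3.9 -0.6 -2.2 0 0 0 -1"

```text
t: 3.1
ee_pos: [566.9, -215.1, 100.9]
orientation: [2.131, 2.301, 0.005]
ft_force: [4.9, 3.7, 1.7]
width: 0.5
grasp_force: 2.9
```

Emit:
servo_tool --pt "-0.55 -0.04 0.37 0 0 0 -1" --pt "-1.12 -0.09 0.7 0 0 0 -1" --pt "-1.71 -0.13 1.0 0 0 0 -1" --pt "-2.32 -0.18 1.24 0 0 0 -1" --pt "-2.95 -0.22 1.44 0 0 0 -1" --pt "-3.6 -0.27 1.6 0 0 0 -1" --pt "-4.25 -0.32 1.72 0 0 0 -1" --pt "-4.9 -0.37 1.8 0 0 0 -1" --pt "-5.3 -0.4 1.8 0 0 0 -1"

```text
t: 3.85
ee_pos: [513.7, -219.8, 119.0]
orientation: [2.129, 2.301, 0.004]
ft_force: [4.5, -0.1, 3.7]
width: 0.3
grasp_force: 2.1
```

Emit:
servo_tool --pt "-0.5 -0.04 0 0 0 0 -1" --pt "-1.0 -0.07 0 0 0 0 -1" --pt "-1.3 -0.1 0 0 0 0 -1" --pt "-1.5 -0.12 -0.05 0 0 0 -1"

```text
t: 4.18
ee_pos: [496.1, -220.0, 115.8]
orientation: [-2.133, -2.306, 0.0]
ft_force: [3.3, 0.5, 1.9]
width: 0.5
grasp_force: 1.7
```

Emit:
servo_tool --pt "-0.2 -0.02 -0.03 0 0 0 -1" --pt "-0.4 -0.03 -0.06 0 0 0 -1"

```text
t: 4.35
ee_pos: [492.3, -220.3, 114.9]
orientation: [-2.133, -2.306, 0.0]
ft_force: [3.0, -0.2, 2.8]
width: 0.3
grasp_force: 1.6
```

Emit:
servo_tool --pt "-0.2 -0.02 -0.05 0 0 0 -1" --pt "-0.4 -0.03 -0.1 0 0 0 -1"

```text
t: 4.52
ee_pos: [488.8, -220.6, 114.0]
orientation: [2.133, 2.306, 0.0]
ft_force: [7.2, 2.4, 4.7]
width: 0.4
grasp_force: 3.8
```

Emit:
servo_tool --pt "-0.1 -0.01 -0.02 0 0 0 -1"

```text
t: 4.6
ee_pos: [488.6, -220.7, 114.1]
orientation: [2.133, 2.304, 0.002]
ft_force: [8.6, 3.3, 1.6]
width: 0.5
grasp_force: 4.4
```

Emit:
servo_tool --pt "0 0 0 0 0 0 -1" --pt "0 0 0 0 0 0 -1"

```text
t: 4.77
ee_pos: [488.6, -220.6, 114.0]
orientation: [2.133, 2.305, 0.002]
ft_force: [6.7, 1.8, 1.3]
width: 0.5
grasp_force: 3.2
```

Emit:
servo_tool --pt "-0.1 -0.01 0 0 0 0 -1" --pt "-0.1 -0.01 0 0 0 0 -1"

```text
t: 4.93
ee_pos: [488.4, -220.7, 114.1]
orientation: [2.132, 2.303, 0.004]
ft_force: [9.6, 3.6, -0.2]
width: 0.5
grasp_force: 4.8
```

Emit:
servo_tool --pt "-0.1 -0.01 0 0 0 0 -1" --pt "-0.1 -0.01 0 0 0 0 -1"

```text
t: 5.1
ee_pos: [488.1, -220.7, 114.1]
orientation: [2.132, 2.302, 0.005]
ft_force: [12.2, 4.3, -1.3]
width: -0.0
grasp_force: 6.3
```

Emit:
servo_tool --pt "1.0 0.08 0 0 0 0 -1" --pt "3.0 0.23 0 0 0 0 -1" --pt "4.0 0.3 3 0 0 0 -1" --pt "4 4 7 0 0 -8 1" --pt "5 8 11 0 0 -18 1" --pt "6.0 12 13 0 0 -18 1" --pt "7 16 13 0 0 -18 1" --pt "7 20 13 0 0 -18 1" --pt "8 24 13 0 0 -18 1" --pt "8 28 13 0 0 -18 1" --pt "8 32 13 0 0 -18 1" --pt "8 36 13 0 0 -18 1" --pt "8 39 13 0 0 -18 1" --pt "8 39 13 0 0 -18 1" --pt "8 39 13 0 0 -18 1"

```text
t: 6.35
ee_pos: [564.4, 171.2, 242.8]
orientation: [-2.463, -1.948, 0.005]
ft_force: [0.3, -0.2, -0.0]
width: 77.1
grasp_force: 0.0
```

Run:
```python
from h import *
import pickle
o=ctrl.get_obs(); print(o["ee_pos"],o["orientation"],o["width"],o["ft_force"])
C={n:ctrl.get_image(n) for n in("scene","top","wrist")}
C["obs"]=o; pickle.dump(C,open("c1.pkl","wb"))
w=C["wrist"]; print(w["fx"],w["cx"],w["cy"],np.round(w["tool_from_camera"],3))
def crop(n,u0,v0,w,h,W,H,g=10):
    im=cv2.cvtColor(C[n]["image"],cv2.COLOR_RGB2BGR)[v0:v0+h,u0:u0+w]
    s=W/w; im=cv2.resize(im,(W,H),interpolation=cv2.INTER_CUBIC)
    for u in range((u0+g-1)//g*g,u0+w,g):
        x=int((u-u0)*s); cv2.line(im,(x,0),(x,5),(0,255,255),1)
        if u%(2*g)==0: cv2.putText(im,str(u),(x-8,15),0,.33,(0,255,255),1)
    for v in range((v0+g-1)//g*g,v0+h,g):
        y=int((v-v0)*H/h); cv2.line(im,(0,y),(5,y),(0,255,255),1)
        if v%(2*g)==0: cv2.putText(im,str(v),(7,y+4),0,.33,(0,255,255),1)
    return im
A=np.vstack([np.hstack([crop("top",305,150,132,99,400,300),crop("scene",100,145,120,90,400,300)]),
 np.hstack([crop("wrist",0,0,512,384,400,300,20),crop("scene",240,170,160,120,400,300)])])
cv2.imwrite("pics/c1.png",A)
```

```text
[564.39598601 171.23855004 242.82219515] [-2.46316232 -1.94835914  0.00457658] 77.0528098563858 [ 0.25999883 -0.22500909 -0.01268789]
297.3186396354542 252.80434435707053 194.30866946591283 [[-1.00000e-03  9.61000e-01  2.78000e-01  7.64330e+01]
 [ 1.00000e+00  1.00000e-03  0.00000e+00 -8.70000e-02]
 [-0.00000e+00  2.78000e-01 -9.61000e-01 -1.62852e+02]
 [ 0.00000e+00  0.00000e+00  0.00000e+00  1.00000e+00]]
```

View pics/c1.png

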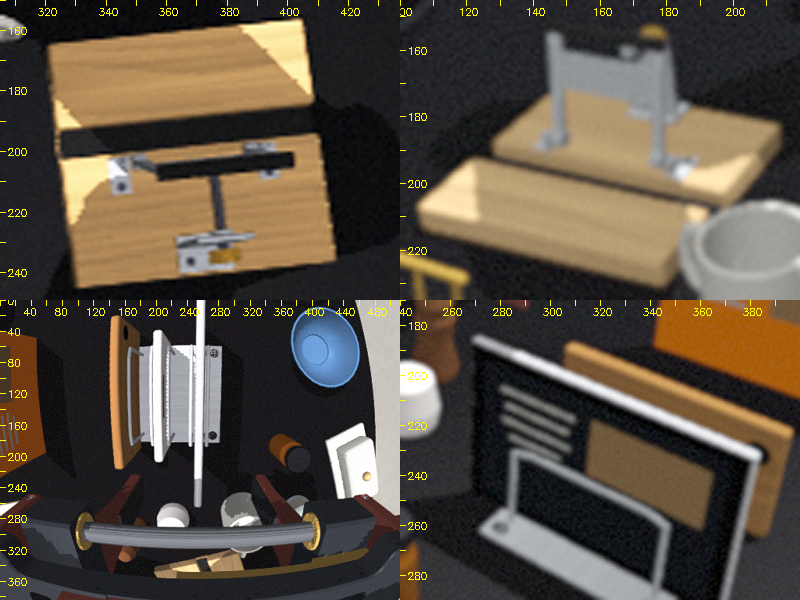

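The top view shows the prop standing back against the screw, with the bar at (357,206)–(402,202). In the wrist view the tablet is a thin vertical strip at columns ~252–261, so it's nearly upright. I'll compute the bar's position, the tablet's edge line and its lean.

```bash
cat >> h.py <<'E'
from scipy.spatial.transform import Rotation as Ro
def wray(w,o,u,v):
    x=np.array([(u-w["cx"]),-(v-w["cy"])]); r=np.hypot(*x); th=r/w["fx"]
    d=np.r_[x/r*np.sin(th),-np.cos(th)] if r>1e-6 else np.array([0,0,-1.])
    T=np.array(w["tool_from_camera"]); R=Ro.from_rotvec(o["orientation"]).as_matrix()
    return o["ee_pos"]+R@T[:3,3], R@T[:3,:3]@d
def wplane(w,o,u,v,z):
    a,d=wray(w,o,u,v); return a+d*(z-a[2])/d[2]
E
python3 - <<'E'
from h import *
import pickle
np.set_printoptions(precision=1,suppress=True)
C=pickle.load(open("c1.pkl","rb")); T,S,W,o=[C[k] for k in("top","scene","wrist","obs")]
print(tri(T,(402,202.2),S,(145,155.5)),tri(T,(356.8,206.4),S,(182,158.5)))
g=W["image"].astype(int).max(2)
for v in range(20,270,20):
    print(v,g[v,238:276].tolist() if v in(60,140,220) else "",end=" ")
    c=[u for u in range(235,280) if g[v,u]>170]; 
    if c: a,b=wplane(W,o,min(c)-.5,v,169),wplane(W,o,max(c)+.5,v,169); print(v,min(c),max(c),a,b)
E
```

```text
(array([ 476.8, -274.6,  116.3]), np.float64(2.729776114358133)) (array([ 467.4, -168. ,  127. ]), np.float64(7.865193548393091))
20  20 252 261 [597.9 318.1 169. ] [605.6 316.3 169. ]
40  40 251 261 [593.2 301.6 169. ] [601.6 299.7 169. ]
60 [254, 254, 254, 254, 254, 245, 252, 249, 222, 215, 254, 254, 247, 243, 251, 254, 255, 254, 254, 253, 252, 245, 224, 169, 129, 165, 148, 148, 161, 154, 137, 173, 182, 185, 181, 180, 179, 183] 60 235 279 [577.3 288.5 169. ] [611.5 280.5 169. ]
80  80 235 279 [573.5 272.7 169. ] [607.7 264.7 169. ]
100  100 235 279 [569.7 257.2 169. ] [604.1 249.1 169. ]
120  120 235 279 [566.  241.7 169. ] [600.5 233.6 169. ]
140 [169, 169, 172, 191, 241, 253, 248, 213, 170, 168, 172, 198, 243, 253, 254, 254, 254, 254, 253, 250, 240, 216, 122, 154, 170, 153, 164, 171, 159, 142, 169, 174, 170, 176, 171, 174, 173, 171] 140 235 279 [562.1 226.1 169. ] [597.  217.9 169. ]
160  160 235 279 [558.2 210.4 169. ] [593.5 202.  169. ]
180  180 235 279 [554.1 194.3 169. ] [590.  185.8 169. ]
200  200 249 258 [561.3 175.  169. ] [569.4 173.1 169. ]
220 [30, 34, 26, 32, 34, 34, 33, 23, 25, 35, 107, 234, 254, 254, 254, 253, 252, 252, 247, 226, 143, 59, 18, 31, 36, 29, 23, 30, 33, 31, 26, 22, 16, 24, 27, 16, 18, 26] 220 249 257 [557.  157.6 169. ] [564.5 155.9 169. ]
240  240 251 255 [554.3 138.9 169. ] [558.6 137.9 169. ]
260  260 250 255 [548.7 119.7 169. ] [554.  118.4 169. ]
```

Emit:
servo_tool --pt "1.5 4 0 0 0 -0.9 1" --pt "1.5 5.8 0 0 0 -0.9 1" --pt "1.5 5.8 -3 0 0 -0.9 1" --pt "1.5 5.8 -6 0 0 -0.9 1" --pt "1.5 5.8 -9 0 0 -0.9 1" --pt "1.5 5.8 -10.2 0 0 -0.9 1" --pt "1.5 5.8 -10.2 0 0 -0.9 1" --pt "1.5 5.8 -10.2 0 0 -0.9 1"

```text
t: 7.17
ee_pos: [581.0, 225.8, 142.1]
orientation: [-2.485, -1.922, 0.002]
ft_force: [-0.1, -0.2, 1.2]
width: 87.9
grasp_force: 0.0
```

Run:
```python
from h import *
import pickle
np.set_printoptions(precision=2,suppress=True)
o=ctrl.get_obs(); print(o["ee_pos"],o["orientation"],o["width"],o["ft_force"])
W=ctrl.get_image("wrist"); cv2.imwrite("pics/w2.png",cv2.resize(cv2.cvtColor(W["image"],cv2.COLOR_RGB2BGR),(640,480)))
```

```text
[580.97 225.79 142.07] [-2.48 -1.92  0.  ] 87.85359177210329 [-0.12 -0.23  1.23]
```

View pics/w2.png

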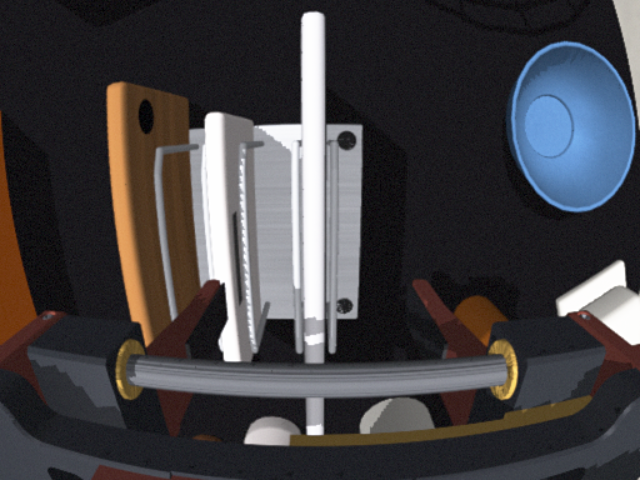

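The wrist view shows the tablet's edge at column ~314, midway between the finger tips (218 and 415), and clear of the boards. I'll close the gripper.

Emit:
servo_tool --pt "-0.1 0.3 0 0 0 0 1" --pt "-0.1 0.3 0 0 0 0 -1" --pt "-0.1 0.3 0 0 0 0 -1" --pt "-0.1 0.3 0 0 0 0 -1" --pt "-0.1 0.3 0 0 0 0 -1" --pt "-0.1 0.3 0 0 0 0 -1" --pt "-0.1 0.3 0 0 0 0 -1" --pt "-0.1 0.3 0 0 0 0 -1" --pt "-0.1 0.3 0 0 0 0 -1" --pt "-0.1 0.3 0 0 0 0 -1"

```text
t: 8.05
ee_pos: [579.6, 230.1, 141.9]
orientation: [-2.483, -1.924, 0.0]
ft_force: [-0.4, -0.0, 0.2]
width: 31.8
grasp_force: 0.0
```

Run:
```python
from h import *
import pickle
np.set_printoptions(precision=2,suppress=True)
o=ctrl.get_obs(); print(o["ee_pos"],o["orientation"],o["width"],o["grasp_force"],o["ft_force"])
W=ctrl.get_image("wrist"); g=W["image"].max(2).astype(int)
print("end",[ (v,g[v,235:270].max()) for v in range(0,30,2)])
C=pickle.load(open("c1.pkl","rb")); c,s=C["top"],C["scene"]
for z in (120,124,128): print(z,onplane(c,402,202.2,z),onplane(c,356.8,206.4,z))
```

```text
[579.65 230.07 141.86] [-2.48 -1.92  0.  ] 31.796241445662275 0.0 [-0.39 -0.03  0.22]
end [(0, np.int64(37)), (2, np.int64(34)), (4, np.int64(35)), (6, np.int64(35)), (8, np.int64(39)), (10, np.int64(35)), (12, np.int64(36)), (14, np.int64(36)), (16, np.int64(120)), (18, np.int64(255)), (20, np.int64(255)), (22, np.int64(255)), (24, np.int64(255)), (26, np.int64(255)), (28, np.int64(255))]
120 [ 477.21 -274.78  120.  ] [ 470.14 -172.85  120.  ]
124 [ 476.79 -273.61  124.  ] [ 469.74 -172.07  124.  ]
128 [ 476.37 -272.45  128.  ] [ 469.34 -171.28  128.  ]
```

Emit:
servo_tool --pt "0 0 0 0 0 0 -1" --pt "0 0 0 0 0 0 -1" --pt "0 0 0 0 0 0 -1" --pt "0 0 0 0 0 0 -1" --pt "0 0 0 0 0 0 -1" --pt "0 0 0 0 0 0 -1"

```text
t: 8.6
ee_pos: [579.6, 230.1, 141.9]
orientation: [-2.483, -1.924, 0.0]
ft_force: [0.2, 0.6, 1.1]
width: 8.8
grasp_force: 30.0
```

Run:
```python
from h import *
np.set_printoptions(precision=2,suppress=True)
o=ctrl.get_obs(); print(o["ee_pos"],o["orientation"],o["width"],o["grasp_force"],o["ft_force"])
W=ctrl.get_image("wrist"); g=W["image"].max(2).astype(int)
v=[v for v in range(40) if g[v,240:265].max()>150][0]
us=[u for u in range(235,275) if g[v+3,u]>150]; u=np.mean(us); print(v,us[0],us[-1])
e=wplane(W,o,u,v,169); print("end +y",e,"dist from tool",np.linalg.norm((e-o["ee_pos"])[:2]))
```

```text
[579.56 230.12 141.89] [-2.48 -1.92  0.  ] 8.831304003775768 29.999513626098633 [0.21 0.56 1.11]
17 244 261
end +y [609.52 346.98 169.  ] dist from tool 120.63440780228075
```

The tablet is gripped: width 8.8 mm, grip force 30 N. I'll lift it straight up out of the slot.

Emit:
servo_tool --pt "0 0 0.5 0 0 0 -1" --pt "0 0 1.5 0 0 0 -1" --pt "0 0 3 0 0 0 -1" --pt "0 0 5 0 0 0 -1" --pt "0 0 7 0 0 0 -1" --pt "0 0 9 0 0 0 -1" --pt "0 0 11 0 0 0 -1" --pt "0 0 13 0 0 0 -1" --pt "0 0 15 0 0 0 -1" --pt "0 0 16.5 0 0 0 -1" --pt "0 0 17 0 0 0 -1" --pt "0 0 17 0 0 0 -1"

```text
t: 9.65
ee_pos: [580.2, 230.2, 313.8]
orientation: [2.482, 1.924, 0.004]
ft_force: [-0.2, -0.1, -5.2]
width: 8.6
grasp_force: 30.0
```

Run:
```python
from h import *
np.set_printoptions(precision=2,suppress=True)
o=ctrl.get_obs(); print(o["ee_pos"],o["width"],o["grasp_force"],o["ft_force"],o["moment"])
```

```text
[580.2  230.23 313.76] 8.643265692015449 29.992951154708862 [-0.23 -0.12 -5.24] [-0.07  0.06  0.02]
```

Emit:
servo_tool --pt "-0.2 -1 0 0 0 0.5 -1" --pt "-0.6 -3 0 0 0 1.5 -1" --pt "-1.2 -5.5 0 0 0 2.5 -1" --pt "-1.9 -8.5 0 0 0 4 -1" --pt "-2.6 -11.5 0 0 0 5.5 -1" --pt "-3.3 -14.5 0 0 0 7 -1" --pt "-4.0 -17.5 0 0 0 8.5 -1" --pt "-4.6 -20.5 0 0 0 10 -1" --pt "-5.2 -23.5 0 0 0 11.5 -1" --pt "-5.9 -26.5 0 0 0 13 -1" --pt "-6.6 -29.5 0 0 0 14.5 -1" --pt "-7.3 -32.5 0 0 0 16 -1" --pt "-8.0 -35.5 0 0 0 17 -1" --pt "-8.6 -38.5 0 0 0 18 -1" --pt "-9.2 -41 0 0 0 18.5 -1" --pt "-9.6 -43 0 0 0 18.9 -1" --pt "-9.9 -44.3 0 0 0 18.9 -1" --pt "-10 -45 0 0 0 18.9 -1" --pt "-10 -45 0 0 0 18.9 -1" --pt "-10 -45 0 0 0 18.9 -1"

```text
t: 11.32
ee_pos: [479.4, -219.4, 311.4]
orientation: [-2.133, -2.305, -0.0]
ft_force: [-0.2, -0.6, -4.8]
width: 8.9
grasp_force: 30.0
```

Emit:
servo_tool --pt "0 0 0 0.3 -3.5 0 -1" --pt "0 0 0 0.6 -7.5 0 -1" --pt "0 0 0 0.9 -11.5 0 -1" --pt "0 0 0 1.1 -14.5 0 -1" --pt "0 0 0 1.1 -14.5 0 -1" --pt "0 0 0 1.1 -14.5 0 -1"

```text
t: 11.82
ee_pos: [479.2, -219.0, 311.9]
orientation: [2.008, 2.172, 0.275]
ft_force: [0.1, -1.1, -4.6]
width: 9.2
grasp_force: 30.0
```

Run:
```python
from h import *
import pickle
np.set_printoptions(precision=2,suppress=True)
o=ctrl.get_obs(); print(o["ee_pos"],o["width"],o["ft_force"],o["moment"])
R=Ro.from_rotvec(o["orientation"]).as_matrix(); print(R)
p=o["ee_pos"]+R[:,2]*138; d=p-[490,-220.5,0]; f=np.array([np.cos(np.radians(4.35)),np.sin(np.radians(4.35))])
print("lower edge mid",p,"s",d[:2]@f,"lat",-d[0]*f[1]+d[1]*f[0])
C={n:ctrl.get_image(n) for n in("scene","top")}; pickle.dump(C,open("c2.pkl","wb"))
A=[cv2.resize(cv2.cvtColor(C[n]["image"],cv2.COLOR_RGB2BGR)[b:b+h,a:a+w],(400,300),interpolation=cv2.INTER_CUBIC) for n,(a,b,w,h) in {"scene":(80,60,240,180),"top":(290,130,160,120)}.items()]
cv2.imwrite("pics/c2.png",np.hstack(A))
```

```text
[ 479.16 -218.96  311.88] 9.190829016678041 [ 0.14 -1.06 -4.56] [-0.17  0.42  0.01]
[[-0.08  0.97  0.25]
 [ 1.    0.08  0.02]
 [ 0.    0.25 -0.97]]
lower edge mid [ 513.47 -216.27  178.24] s 23.7199976374078 lat 2.437860702517641
```

View pics/c2.png

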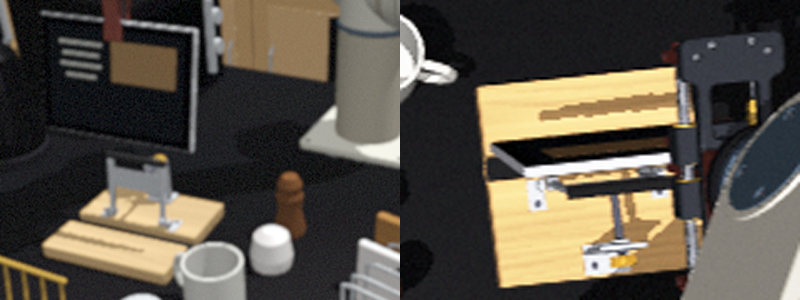

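The picture shows the tablet above the groove: upright, leaning back, screen to the front, and the prop still against its screw. I'll lower it.

Emit:
servo_tool --pt "0 0 -1 0 0 0 -1" --pt "0 0 -3 0 0 0 -1" --pt "0 0 -5.5 0 0 0 -1" --pt "0 0 -8 0 0 0 -1" --pt "0 0 -10 0 0 0 -1" --pt "0 0 -12 0 0 0 -1" --pt "0 0 -13.5 0 0 0 -1" --pt "0 0 -14.3 0 0 0 -1" --pt "0 0 -14.5 0 0 0 -1" --pt "0 0 -14.5 0 0 0 -1"

```text
t: 12.75
ee_pos: [479.8, -219.7, 166.3]
orientation: [2.008, 2.171, 0.276]
ft_force: [-0.5, 1.0, -5.1]
width: 8.7
grasp_force: 30.0
```

```bash
cat > st.py <<'E'
from h import *
np.set_printoptions(precision=2,suppress=True)
o=ctrl.get_obs(); print(o["ee_pos"],o["width"],o["ft_force"],o["moment"])
R=Ro.from_rotvec(o["orientation"]).as_matrix()
p=o["ee_pos"]+R[:,2]*138; d=p-[490,-220.5,0]; f=np.array([np.cos(np.radians(4.35)),np.sin(np.radians(4.35))])
print("lower edge mid",p,"s",d[:2]@f,"lat",-d[0]*f[1]+d[1]*f[0],"tilt",np.degrees(np.arccos(-R[2,2])))
E
python3 - <<'E'
import st
from h import *
C={n:ctrl.get_image(n) for n in("scene","top")}
A=[cv2.resize(cv2.cvtColor(C[n]["image"],cv2.COLOR_RGB2BGR)[b:b+h,a:a+w],(400,300),interpolation=cv2.INTER_CUBIC) for n,(a,b,w,h) in {"scene":(90,120,144,108),"top":(300,140,144,108)}.items()]
cv2.imwrite("pics/c3.png",np.hstack(A))
E
```

```text
[ 479.81 -219.72  166.29] 8.663415207143162 [-0.48  1.03 -5.15] [-0.1   0.42  0.02]
lower edge mid [ 514.2  -217.     32.67] s 24.3918790054854 lat 1.6561672515369132 tilt 14.476419774345429
```

View pics/c3.png

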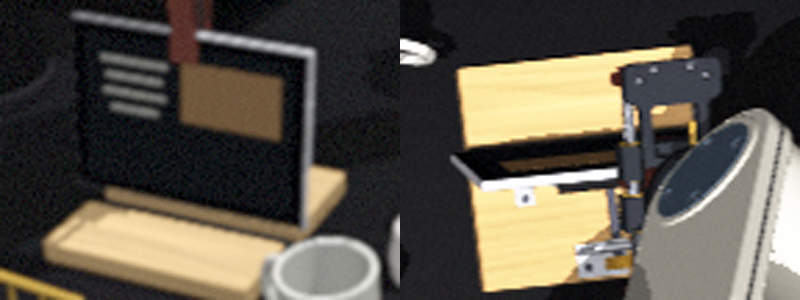

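The lower edge hangs just above the groove and parallel to it. I'll go down gently, watching the force.

Emit:
servo_tool --pt "0 0 -0.5 0 0 0 -1" --pt "0 0 -1.0 0 0 0 -1" --pt "0 0 -1.5 0 0 0 -1" --pt "0 0 -1.6 0 0 0 -1" --pt "0 0 -1.6 0 0 0 -1"

```text
t: 13.27
ee_pos: [479.3, -219.7, 150.4]
orientation: [2.008, 2.171, 0.276]
ft_force: [-0.0, -0.3, -4.8]
width: 8.9
grasp_force: 30.0
```

Emit:
servo_tool --pt "0 0 -0.15 0 0 0 -1" --pt "0 0 -0.3 0 0 0 -1" --pt "0 0 -0.3 0 0 0 -1"

```text
t: 13.52
ee_pos: [479.6, -219.9, 147.7]
orientation: [2.008, 2.17, 0.276]
ft_force: [0.3, 0.3, -5.0]
width: 9.3
grasp_force: 30.0
```

Emit:
servo_tool --pt "0 0 -0.1 0 0 0 -1" --pt "0 0 -0.2 0 0 0 -1" --pt "0 0 -0.2 0 0 0 -1"

```text
t: 13.77
ee_pos: [479.6, -219.9, 145.8]
orientation: [2.008, 2.17, 0.276]
ft_force: [-0.5, -0.2, -4.5]
width: 8.6
grasp_force: 30.0
```

Emit:
servo_tool --pt "0 0 -0.1 0 0 0 -1" --pt "0 0 -0.1 0 0 0 -1"

```text
t: 13.93
ee_pos: [479.6, -219.9, 144.8]
orientation: [2.008, 2.17, 0.276]
ft_force: [-0.8, -0.4, -4.4]
width: 8.6
grasp_force: 30.0
```

Emit:
servo_tool --pt "0 0 -0.1 0 0 0 -1" --pt "0 0 -0.1 0 0 0 -1"

```text
t: 14.1
ee_pos: [479.8, -220.0, 144.0]
orientation: [2.007, 2.17, 0.276]
ft_force: [-1.8, -0.5, -0.3]
width: 8.9
grasp_force: 30.0
```

```bash
python3 st.py
```

```text
[ 479.78 -219.96  144.03] 8.854981723629416 [-1.84 -0.49 -0.34] [-0.01  0.45 -0.01]
lower edge mid [ 514.37 -217.35   10.46] s 24.533811679580616 lat 1.2900844042559991 tilt 14.55503414243769
```

Emit:
servo_tool --pt "-0.06 0 -0.01 0.02 -0.25 0 -1" --pt "-0.12 -0.01 -0.03 0.04 -0.5 0 -1" --pt "-0.12 -0.01 -0.03 0.04 -0.5 0 -1"

```text
t: 14.35
ee_pos: [479.2, -220.1, 144.1]
orientation: [2.002, 2.163, 0.287]
ft_force: [5.6, 3.1, -2.9]
width: 8.9
grasp_force: 30.0
```

Emit:
servo_tool --pt "-0.06 0 -0.01 0.02 -0.25 0 -1" --pt "-0.12 -0.01 -0.03 0.04 -0.5 0 -1" --pt "-0.12 -0.01 -0.03 0.04 -0.5 0 -1"

```text
t: 14.6
ee_pos: [478.8, -220.3, 144.0]
orientation: [1.997, 2.157, 0.297]
ft_force: [8.1, 4.4, -3.7]
width: 9.5
grasp_force: 30.0
```

```bash
python3 st.py
```

```text
[ 478.79 -220.25  144.04] 9.488041806783947 [ 8.08  4.41 -3.68] [ 0.8  -1.11  0.27]
lower edge mid [ 516.09 -217.53   11.2 ] s 26.244583881105726 lat 0.9778927323911191 tilt 15.724574112782125
```

The back met the prop bar at about 14.7° lean. I'll back off the extra push until it touches only lightly, then release.

Emit:
servo_tool --pt "0.1 0.01 0 -0.03 0.4 0 -1" --pt "0.2 0.01 0 -0.06 0.8 0 -1" --pt "0.2 0.01 -0.03 -0.06 0.8 0 -1"

```text
t: 14.85
ee_pos: [480.0, -220.3, 143.5]
orientation: [2.005, 2.167, 0.28]
ft_force: [0.1, 0.6, 0.8]
width: 8.9
grasp_force: 30.0
```

```bash
python3 st.py
```

```text
[ 479.99 -220.27  143.49] 8.886016736135621 [0.11 0.63 0.8 ] [ 0.13 -0.32  0.03]
lower edge mid [ 515.1  -217.68   10.06] s 25.24480736107012 lat 0.9094737509972131 tilt 14.78001820104811
```

Emit:
servo_tool --pt "0 0 0 0 0 0 -0.8" --pt "0 0 0 0 0 0 -0.6" --pt "0 0 0 0 0 0 -0.5" --pt "0 0 0 0 0 0 -0.45" --pt "0 0 0 0 0 0 -0.45" --pt "0 0 0 0 0 0 -0.45"

```text
t: 15.35
ee_pos: [479.1, -220.0, 142.9]
orientation: [2.006, 2.168, 0.28]
ft_force: [-0.4, 0.3, -0.1]
width: 24.0
grasp_force: 0.0
```

```bash
python3 st.py
```

```text
[ 479.09 -220.04  142.94] 23.977175381388534 [-0.36  0.28 -0.11] [-0.12  0.09  0.02]
lower edge mid [ 514.08 -217.37    9.47] s 24.244713668820122 lat 1.298236197334147 tilt 14.728179689779397
```

Released, with no force left on the fingers. I'll withdraw along the tool axis and then clear the view.

Emit:
servo_tool --pt "-0.1 0 0.5 0 0 0 -0.45" --pt "-0.4 -0.03 1.5 0 0 0 -0.45" --pt "-0.8 -0.06 3 0 0 0 -0.45" --pt "-1.3 -0.1 5 0 0 0 -0.45" --pt "-1.8 -0.1 7 0 0 0 -0.45" --pt "-2.5 -0.2 9.7 0 0 0 -0.45" --pt "-3.4 -0.3 13 0 0 0 -0.45" --pt "-3.8 3 15 0 0 0 -0.45" --pt "-3.8 7 15 0 0 0 -0.45" --pt "-3.8 11 15 0 0 0 -0.45" --pt "-3.8 15 15 0 0 0 -0.45" --pt "-3.8 19 15 0 0 0 -0.45" --pt "-3.8 23 15 0 0 0 -0.45" --pt "-3.8 27 15 0 0 0 -0.45" --pt "-3.8 30 15 0 0 0 -0.45" --pt "-3.8 30 15 0 0 0 -0.45"

```text
t: 16.68
ee_pos: [440.9, 84.2, 294.2]
orientation: [2.0, 2.172, 0.284]
ft_force: [-0.2, -0.4, -1.0]
width: 24.2
grasp_force: 0.0
```

Run:
```python
from h import *
o=ctrl.get_obs(); print(o["t"],o["ee_pos"],o["qvel"].round(3))
C={n:ctrl.get_image(n) for n in("scene","top")}
A=[cv2.resize(cv2.cvtColor(C[n]["image"],cv2.COLOR_RGB2BGR)[b:b+h,a:a+w],(400,500),interpolation=cv2.INTER_CUBIC) for n,(a,b,w,h) in {"scene":(90,100,128,160),"top":(300,110,128,160)}.items()]
cv2.imwrite("pics/c4.png",np.hstack(A))
```

```text
16.6833 [440.93340991  84.17714513 294.21971224] [-0.093 -0.002  0.012  0.008  0.005 -0.149]
```

View pics/c4.png

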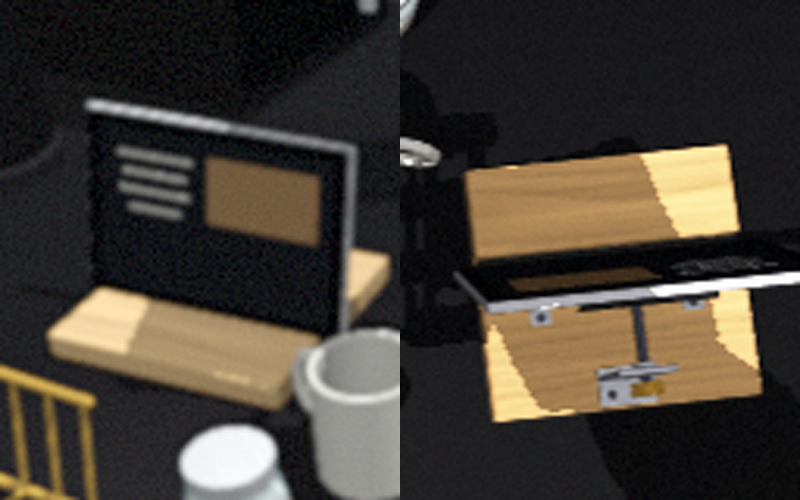

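The picture shows the tablet standing square in the groove, screen to the front. Its back leans on the prop bar, the prop is against the screw, and the mug and the stand look undisturbed. I'll hand the job in.

```bash
python3 -c "
from workcell import ctrl
print(ctrl.close_job())"
```

```text
the job is handed in; nothing more can be done
None
```

The job is handed in at about 17 s: the prop was pushed home against its stop screw with about 13 N, and the tablet stands in the groove, screen to the front and leaning on the prop, with the gripper clear; no verdict came back.

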